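# Lock the push-and-turn cap on the dice jar

### The job

The game is over: pick up the red winged cap and close the dice jar with it so that it is properly locked. Feel for the two slots in the brass collar with the cap's lugs, push the cap down against the spring, turn it clockwise under that pressure and let the spring lift it into its catch, then let go. Never load the jar, whether pushing, turning or lifting, with more than about 35 N, and leave the saucer, the brass wind disc and the chip box where they are.

Things in the scene. Friction and masses are not known exactly. Their poses are not given: they have to be found in the camera images.
- cap: Loose cap, 51 mm high, about 80 g, standing upright on its nose. Origin: centre of its underside, z up its axis. White nose 26 mm across at the bottom, widening within 7 mm to a stem 34 mm across, up to z 20. Two lugs along its +x and -x, at z 6 to 10, 7 mm wide, reaching 24 mm from the axis; half a turn changes nothing. Red flange 66 mm across at z 20 to 25 (all mm).
- cap_wing (a point): Middle of the cap's red upright grip wing, 38 mm above the cap's origin on its axis: 44 mm long along the cap's x (over the lugs), 12 mm thick along its y, 26 mm high, standing on the flange. Grip it across its thickness. Axes as the cap's.
- jar: Dice jar with blue, white and clear strips, 72 mm across (foot 86 mm), 75 mm high, fixed to the table. Origin: centre of its underside, z up; small red tab on its wall at +x. Inside is a sprung black disc that pushes the cap's nose up: met with the cap's origin 65 mm above the jar's origin, 3 N at first, 1 N more per mm; hard bottom (cap flange on the collar) at 55 mm, 13 N.
- jar_mouth (a point): Centre of the brass collar's flat top, 75 mm above the jar's origin, axes as the jar's. Round hole 38 mm across with two opposite slots, 10 mm wide at the hole, flaring out, to 28 mm from the axis. They lie near the jar's +x and -x, but the collar sits turned by up to 0.4 rad either way, unreported: look or feel. A lug enters within 0.07 rad. Lugs on the collar, slots missed: cap origin 69 mm above the jar's.
- jar_catch (a point): Where the cap's origin must end, locked: on the jar's axis, 61 mm above the jar's origin; axes as the jar's. Pushed below 58 mm (10 N) the lugs turn under the collar, only clockwise seen from above. Turned 0.65 to 0.82 rad from the slots' centre (aim for 0.73, a stop lies beyond) and let up, the cap rises to 61 mm, caught. Turned less, it stays at 58 mm unlocked or is pushed out to 65 mm.
- saucer: Bystander: blue-and-white porcelain saucer, 110 mm across, 18 mm high, loose. Origin: centre of its underside.
- wind_disc: Bystander: brass wind marker disc, 48 mm across, 10 mm thick, loose. Origin: centre of its underside.
- chip_box: Bystander: open red lacquer chip box, 100 by 160 mm (its y), 45 mm high, 0.9 kg, loose. Origin: centre of its underside.
Not all that is in view belongs to the job. Several things look just like the cap: the one meant starts farthest to the robot's right.

How it is judged:
By the outcome, as a careful person would: the job done as asked, in the order asked, and still so for the second after the job is handed in, with the robot touching nothing.
It also fails if it takes over 58 s, if anything falls off the work surface, if the arm or the gripper's body presses on something with over 40 N, if the wrist force passes 120 N, or if a joint passes its speed limit or range.

### The arm

A 6-joint arm with a two-finger parallel gripper is mounted at the origin on the work surface. World frame = base frame: x ahead of the robot, y to its left, z up, the work surface at z = 0. Lengths are in mm, angles in rad, forces in N, time in s.
With the tool pointing down it reaches from about 250 to 775 mm from the base axis. Payload 8.9 kg.
Tool frame: the origin (TCP) lies midway between the tips of the shut fingers; the grasp point (between the pads) lies pinch_z behind it (pinch_z is the distance from the TCP to the grasp point, in mm); y points along the fingers, x is the direction in which the jaws open and shut, and the axes are right-handed (so a half turn about y gives the same grasp; the last joint's range is limited). The gripper opens to 85 mm and grips with 20 to 120 N. Pads are 22 mm wide; open, the fingers measure 114 mm over their backs; the gripper's body (76 mm by 85 mm) begins 54 mm behind the grasp point. The pads swing forward as they close: fully open they stand 13 mm farther back than shut.
Start: joints at [-0.139, 0.291, -0.153, 1.127, 0, 1.431], TCP at [524.999, 0.004, 231.305] pointing down, gripper open.
Joint ranges: [-2.52, 2.52], [-0.91, 1.74], [-1.3, 1.37], [-1.96, 2.02], [-1.52, 1.47], [-3.14, 3.14]. Speed limits (rad/s): [2.22, 2.22, 2.79, 3.14, 3.14, 3.14].

### API

Orientations are given as a unit quaternion [x, y, z, w].
In Python, from plant import * gives the robot as it stands.
- The arm moves only by the tool send_rows, never from a script. Its argument "steps" is a list of rows, each an object of numbers: "claw": the opening, from 0 (shut) to 1 (fully open); "x", "y", "z": the shift along the tool's x, y, z in mm; "spin": the turn about the tool's y in rad. A call has 1 to 5 rows; each row shifts and turns the commanded pose from where the row before left it, along the tool's axes as they then stand; what a row does not reach is not made up. A row lasts 1/10 s, in which the tool goes at most 50 mm and 8.59 degrees, less where a joint would pass 70% of its speed; a pose out of reach is approached as far as the arm can. A call with a gripper value outside its range is refused whole. The fingers move at their own pace and stop on an object; "newtons" is the grip in N (left out, the last holds). Time passes only in rows, so rows that do not move let the fingers close. It gives the time, the measured TCP pose, the force and the opening at its end, in the units of the state.
- get_state(): the state, without advancing time (a new reading comes with each control period).
- camera(name): name is "scene" or "side" or "wrist"; returns (picture, depth): 480x640x3 uint8, red, green, blue; 480x640 float32, mm along the optical axis (not along the pixel's ray), 0 where there is no reading.
- calibration(name): a dict with "mtx" (3x3 intrinsics, pixels), "camera_from_world" (4x4, takes a point from world to camera coordinates). Camera axes: x right, y down, z forward; pixel columns grow to the right and rows downward; lengths in mm; the calibration is good to about 2 mm. A picture is of the moment at which its call begins: read the wrist's pose just before it. calibration takes no time and is no camera call; for the wrist camera it gives the pose at the moment of the call.
- finish_job(): hands the job in, once; it reports no verdict.
Trained networks look in the newest picture that a camera, given by its name, has taken for a name from the list of things; names that differ only in an ending like _2 or _b are one class to them, and where a whole thing is asked for, a point or a joint stands for the part that bears it (a point fixed in the world has none). Each returns a list of dicts, best first, with "conf" (0 to 1); they miss things now and then, are a little off and sometimes report something else, mostly with a low value. They report only what shows in the picture. A call takes as long as a camera call. They do not tell look-alikes from the thing itself.
- search_frame(camera, query): "rect" ([left, top, right, bottom] in pixels, round what is visible of it).
- place_of(camera, query): "location" ([column, row] in pixels: a listed point, or the origin of a listed thing).
The state is a dict: "clock": time; "joint_pos": joint angles; "joint_vel": joint speeds; "joint_torque": joint torques, N m; "tcp_pos": TCP position; "tcp_rot": TCP orientation; "wrist_force": force on the tool from outside, world axes, zero at the start; "moment": the same for the moment, N m; "opening": finger opening in mm.
Only numpy, scipy, OpenCV 4.12 (cv2) and the standard library are available. Lean on these libraries where they do the work, as an engineer would, in place of code of your own. Each camera call takes 0.05 s, during which the arm holds its last target. There are 200 camera calls.

## Working session

There is one attempt and no reset: what is moved stays moved. The work goes in short steps, Python scripts to look and compute and a tool call to move; the robot and the scene stay as the last step left them, time stands still between calls to the robot, and variables do not carry over. Pictures are saved under pics/ and viewed, on a budget of 10 in all, crops included, one or two more only if the job needs it, and the job is handed in when it is done.

Besides the shell and the picture viewer there is one more tool, called after "Emit:" by a JSON object that holds its "method" and its "body", one argument or row to a line. send_rows: Moves the arm, as the interface text tells. Its arguments: {"type":"object","properties":{"steps":{"type":"array"},"newtons":{"type":"number"}},"required":["steps"]}

```bash
ls; mkdir -p pics; cat > h.py <<'E'
from plant import *
import numpy as np, cv2
def shot(n,f=None):
    p,d=camera(n)
    if f: cv2.imwrite('pics/'+f,cv2.cvtColor(p,cv2.COLOR_RGB2BGR))
    return p,d
def ray(n,u,v,c=None):
    c=c or calibration(n); K=np.array(c['mtx']); T=np.array(c['camera_from_world'])
    d=T[:3,:3].T@np.linalg.inv(K)@np.array([u,v,1.]); o=-T[:3,:3].T@T[:3,3]
    return o,d
def at_z(n,u,v,z,c=None):
    o,d=ray(n,u,v,c); return o+d*(z-o[2])/d[2]
def at_d(n,u,v,dep,c=None):
    o,d=ray(n,u,v,c); return o+d*dep
def cloud(n,d,c=None):
    c=c or calibration(n); vv,uu=np.mgrid[:480,:640]
    K=np.array(c['mtx']); T=np.array(c['camera_from_world'])
    P=np.stack([uu,vv,np.ones_like(uu)],-1)@np.linalg.inv(K).T*d[...,None]
    return (P-T[:3,3])@T[:3,:3]
E
python3 - <<'E'
from h import *
np.set_printoptions(precision=2,suppress=True)
s=get_state(); print(s)
for n in ['scene','side']:
    p,d=shot(n,n+'0.png'); print(n,d[d>0].min(),d.max(), ray(n,320,240))
    for q in ['cap','cap_wing','jar','jar_mouth','saucer','wind_disc','chip_box']:
        for r in place_of(n,q)[:5]:
            u,v=r['location']; ui,vi=int(u),int(v)
            z={'cap':0,'cap_wing':38,'jar_mouth':75}.get(q,0)
            print(n,q,round(r['conf'],2),np.round(r['location']),at_z(n,u,v,z))
E
```

```text
pics
{'clock': 0.0, 'joint_pos': array([-0.14,  0.29, -0.15,  1.13,  0.  ,  1.43]), 'joint_vel': array([-0.,  0., -0., -0., -0.,  0.]), 'joint_torque': array([ -0.  , -53.72,  33.14,   0.02,  -0.  ,   0.  ]), 'tcp_pos': array([524.57,   0.06, 230.73]), 'tcp_rot': array([-0.71,  0.  ,  0.  ,  0.71]), 'wrist_force': array([-0.48, -0.29,  0.64]), 'moment': array([ 0.02, -0.06,  0.04]), 'opening': 85.24130239192941}
scene 471.35217 3138.7292 (array([884.07, 396.06, 640.59]), array([-0.42, -0.46, -0.78]))
scene cap 0.96 [412. 290.] [498.07 205.24   0.  ]
scene cap 0.93 [515. 269.] [332.38 301.75  -0.  ]
scene cap 0.86 [484. 322.] [459.53 324.23   0.  ]
scene cap 0.61 [439. 359.] [563.18 313.56   0.  ]
scene cap 0.6 [269. 174.] [ 496.88 -181.02    0.  ]
scene cap_wing 0.8 [494. 308.] [453.93 325.63  38.  ]
scene cap_wing 0.72 [520. 259.] [341.24 301.48  38.  ]
scene cap_wing 0.7 [444. 345.] [560.62 310.37  38.  ]
scene cap_wing 0.65 [417. 282.] [503.06 213.32  38.  ]
scene jar 0.93 [272. 175.] [ 492.   -174.77    0.  ]
scene jar_mouth 0.83 [267. 144.] [ 490.44 -182.06   75.  ]
scene saucer
[... 490 characters left out ...]
.  ]
side cap_wing 0.97 [171. 235.] [340.88 311.36  38.  ]
side cap_wing 0.75 [252. 206.] [556.75 317.58  38.  ]
side cap_wing 0.71 [255. 234.] [492.83 203.22  38.  ]
side cap_wing 0.6 [217. 218.] [462.46 319.11  38.  ]
side cap_wing 0.54 [369. 337.] [ 457.17 -208.56   38.  ]
side jar 0.97 [372. 337.] [ 492.51 -181.22    0.  ]
side jar 0.46 [282. 307.] [415.04  -8.15   0.  ]
side jar_mouth 0.89 [374. 303.] [ 493.8  -179.14   75.  ]
side saucer 0.7 [280. 307.] [412.19  -7.15   0.  ]
side saucer 0.52 [361. 215.] [782.85 174.39   0.  ]
side wind_disc 0.49 [357. 268.] [619.78   2.21   0.  ]
side chip_box 0.72 [355. 214.] [778.72 190.02   0.  ]
side chip_box 0.2 [278. 308.] [407.49  -7.1    0.  ]
```

View pics/scene0.png

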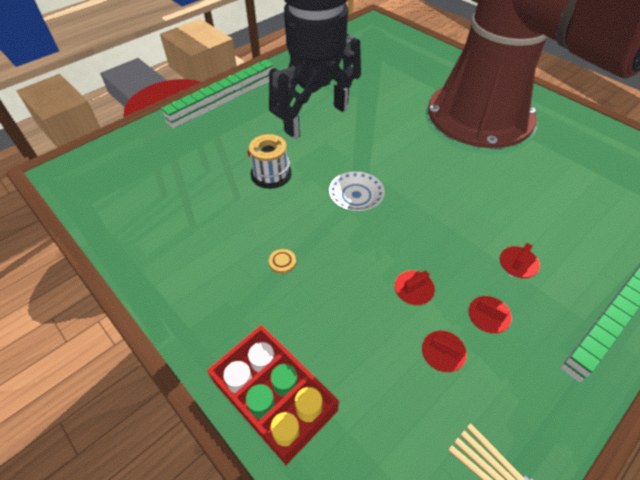

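View pics/side0.png

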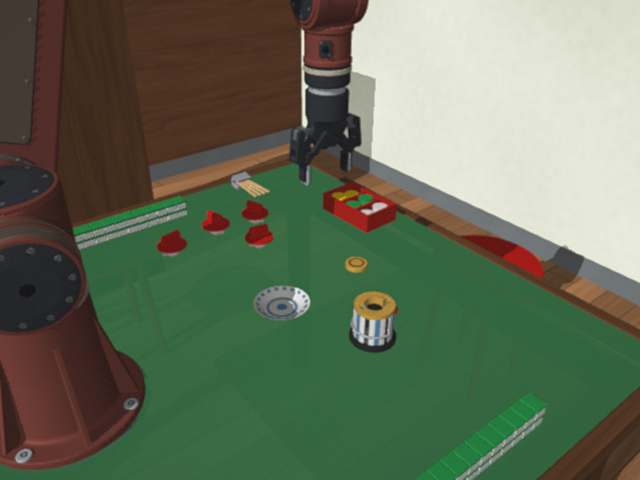

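Look-alikes in the scene view: (415,287), (520,262), (490,314) and (444,351). The first is at y≈205, and the others are at 300 or more, so (415,287) is farthest right and is my choice. The jar is at (270,160), the saucer at (357,190), the disc at (282,261) and the box at (273,393). I'll move over the cap and look from there.

Emit:
{"method": "send_rows", "body": {
  "steps": [
    {"x": -6,"z": 40},
    {"x": -6,"z": 40},
    {"x": -6,"z": 40},
    {"x": -6,"z": 40},
    {"x": 0,"z": 20}
  ]
}}

```text
schema error: expected keys claw, x, y, z, spin
```

```bash
python3 - <<'E'
from h import *
np.set_printoptions(precision=3,suppress=True)
s=get_state(); print(s['clock'],s['tcp_pos'],s['tcp_rot'])
c=calibration('wrist'); p,d=shot('wrist','w1.png')
print(ray('wrist',320,240,c))
for q in ['cap','cap_wing']:
  for r in place_of('wrist',q)[:4]:
    u,v=r['location']; print(q,r['conf'],u,v,at_z('wrist',u,v,38 if q!='cap' else 0,c), d[int(v),int(u)])
X=cloud('wrist',d,c)
red=(p[...,0]>110)&(p[...,1]<70)&(d>0)
for lo,hi in [(15,32),(40,60)]:
  m=red&(X[...,2]>lo)&(X[...,2]<hi)
  n,l,st,ce=cv2.connectedComponentsWithStats(m.astype(np.uint8))
  for i in range(1,n):
    if st[i,4]>150:
      P=X[l==i][:,:2]; (cx,cy),(w,h),a=cv2.minAreaRect(P.astype(np.float32))
      e,V=np.linalg.eigh(np.cov((P-P.mean(0)).T)); print(lo,st[i],P.mean(0),X[l==i][:,2].mean(),'rect',cx,cy,w,h,a,'dir',V[:,1],np.arctan2(V[1,1],V[0,1]))
E
```

```text
0.8 [524.999  -0.016 231.316] [ 0.707 -0.     0.    -0.707]
(array([523.78 ,  79.762, 373.181]), array([ 0.013, -0.303, -0.953]))
15 [ 557    0   27   91 1112] [733.938 137.956] 23.642229062567413 rect 733.7802124023438 137.56515502929688 3.2292182445526123 68.66813659667969 2.1037111282348633 dir [-0.039  0.999] 1.6101095156573253
40 [ 576    0   64   89 1355] [744.37  126.381] 43.61884003363961 rect 757.489013671875 135.31869506835938 50.25118637084961 62.38766860961914 2.1427056789398193 dir [-0.495  0.869] 2.088661977215511
```

View pics/w1.png

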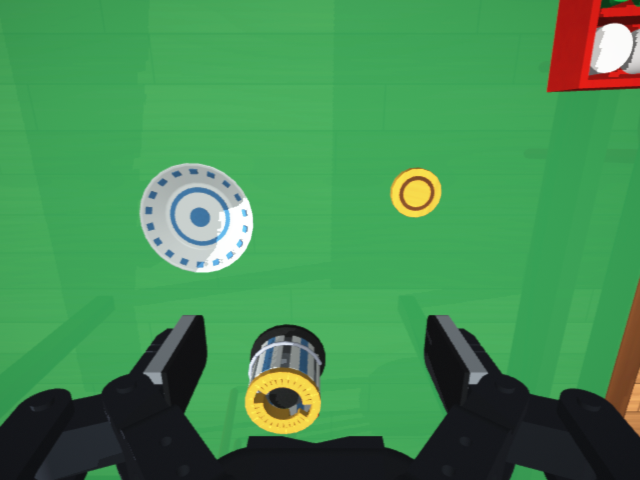

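Emit:
{"method": "send_rows", "body": {
  "steps": [
    {"claw": 1,"x": -6,"y": 0,"z": 45,"spin": 0},
    {"claw": 1,"x": -6,"y": 0,"z": 45,"spin": 0},
    {"claw": 1,"x": -6,"y": 0,"z": 45,"spin": 0},
    {"claw": 1,"x": -6,"y": 0,"z": 45,"spin": 0},
    {"claw": 1,"x": 0,"y": 0,"z": 20,"spin": 0}
  ]
}}

```text
clock: 1.45
tcp_pos: [500.0, 203.2, 231.4]
tcp_rot: [-0.707, -0.001, 0.001, 0.707]
wrist_force: [-1.1, 0.2, 0.6]
opening: 85.2
```

```bash
cat > look.py <<'E'
from h import *
import sys
np.set_printoptions(precision=3,suppress=True)
s=get_state(); print(s['clock'],s['tcp_pos'],s['tcp_rot'])
c=calibration('wrist'); p,d=shot('wrist',sys.argv[1])
for q in ['cap','cap_wing']:
  for r in place_of('wrist',q)[:4]:
    u,v=r['location']; print(q,r['conf'],u,v,at_z('wrist',u,v,38 if q!='cap' else 0,c), d[int(v),int(u)])
X=cloud('wrist',d,c)
red=(p[...,0]>110)&(p[...,1]<70)&(d>0)
for lo,hi in [(15,32),(40,60)]:
  m=red&(X[...,2]>lo)&(X[...,2]<hi)
  n,l,st,ce=cv2.connectedComponentsWithStats(m.astype(np.uint8))
  for i in range(1,n):
    if st[i,4]>150:
      P=X[l==i][:,:2]; (cx,cy),(w,h),a=cv2.minAreaRect(P.astype(np.float32))
      e,V=np.linalg.eigh(np.cov((P-P.mean(0)).T)); print(lo,st[i],P.mean(0),X[l==i][:,2].mean(),'rect',cx,cy,w,h,a,'ang',np.arctan2(V[1,1],V[0,1]))
E
python3 look.py w2.png
```

```text
1.45 [499.956 203.217 231.426] [-0.707 -0.001  0.001  0.707]
cap 0.98 139.5 102.1 [336.361 297.08    0.   ] 327.92407
cap 0.91 381.2 87.4 [558.397 310.406   0.   ] 319.17044
cap 0.84 268.3 74.3 [455.913 321.019   0.   ] 296.14764
cap 0.74 320.1 193.9 [503.473 212.291   0.   ] 351.93713
cap_wing 0.83 114.2 97.1 [332.538 299.432  38.   ] 301.59402
cap_wing 0.74 318.3 204.4 [501.426 209.95   38.   ] 328.62372
cap_wing 0.63 263.6 63.7 [456.745 324.95   38.   ] 293.24136
cap_wing 0.61 390.4 85.6 [559.743 308.993  38.   ] 300.0798
15 [ 227   25   77   83 3933] [456.901 324.102] 24.30031835341058 rect 456.043701171875 324.15191650390625 63.31343460083008 63.94557571411133 89.59716796875 ang -2.926502905595852
15 [ 348   41   76   81 3691] [556.9   313.236] 24.216717054397858 rect 557.9862060546875 312.75714111328125 63.927982330322266 62.987552642822266 1.6756185293197632 ang -2.8266669077811266
15 [  85   56   77   80 3674] [335.723 301.381] 24.363759490453138 rect 333.9229431152344 300.685546875 64.21868896484375 63.534542083740234 5.878050327301025 ang 1.7204709893950099
15 [ 287  164   
[... 565 characters left out ...]
558.047 312.315] 49.947779377681755 rect 558.5576782226562 312.15606689453125 12.287039756774902 43.838077545166016 18.61942481994629 ang 1.8913750719033822
40 [ 81  84  55  25 811] [333.634 300.127] 50.10544838944739 rect 333.89373779296875 300.1133117675781 42.97066879272461 12.047002792358398 10.705207824707031 ang -2.95387794522447
40 [ 557  143   83  170 2272] [745.319 182.674] 43.68495138117347 rect 769.38916015625 185.33106994628906 78.55364990234375 159.9087677001953 3.2840077877044678 ang 1.7149263679421696
40 [296 193  51  24 764] [503.927 212.122] 49.3809138049689 rect 503.9839782714844 211.11380004882812 12.374370574951172 43.845821380615234 79.1343765258789 ang 2.949106670226888
```

View pics/w2.png

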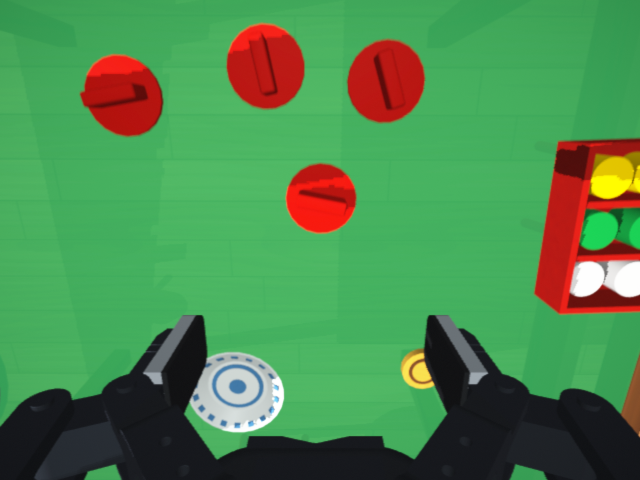

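```bash
python3 - <<'E'
from h import *
print(np.round(get_state()['joint_pos'],3))
im=cv2.imread('pics/w1.png')[310:450,220:350]; cv2.imwrite('pics/jarcrop.png',cv2.resize(im,None,fx=4,fy=4,interpolation=cv2.INTER_CUBIC))
E
```

```text
[ 0.246  0.319 -0.114  1.138 -0.     1.815]
```

View pics/jarcrop.png

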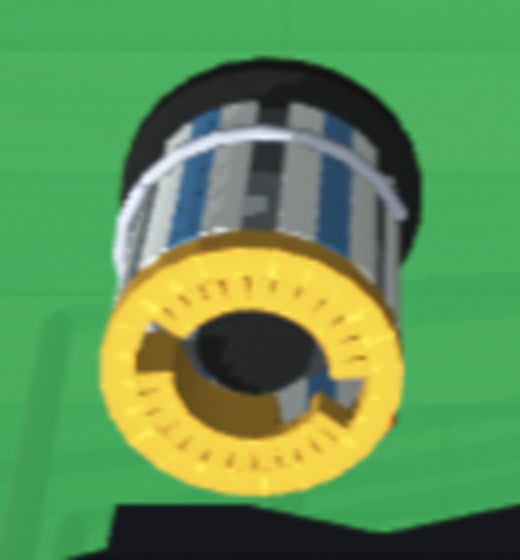

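The chosen cap, at pixel (320,198), has the lowest y, about 212. Its wing lies at -0.19 rad, and the slots are near -0.27 rad. The gripper needs about 1.38 rad counterclockwise, which is negative spin.

Emit:
{"method": "send_rows", "body": {
  "steps": [
    {"claw": 1,"x": 4,"y": 0,"z": 8.5,"spin": 0},
    {"claw": 1,"x": 0,"y": 10,"z": 0,"spin": -0.14},
    {"claw": 1,"x": 0,"y": 10,"z": 0,"spin": -0.14},
    {"claw": 1,"x": 0,"y": 10,"z": 0,"spin": -0.14},
    {"claw": 1,"x": 0,"y": 10,"z": 0,"spin": -0.14}
  ]
}}

```text
clock: 2.1
tcp_pos: [505.6, 207.5, 190.9]
tcp_rot: [0.679, 0.197, -0.197, -0.679]
wrist_force: [-0.1, 0.2, -0.1]
opening: 85.3
```

Emit:
{"method": "send_rows", "body": {
  "steps": [
    {"claw": 1,"x": 0,"y": 10,"z": 0,"spin": -0.14},
    {"claw": 1,"x": 0,"y": 10,"z": 0,"spin": -0.14},
    {"claw": 1,"x": 0,"y": 10,"z": 0,"spin": -0.14},
    {"claw": 1,"x": 0,"y": 10,"z": 0,"spin": -0.14},
    {"claw": 1,"x": 0,"y": 0,"z": 0,"spin": -0.14}
  ]
}}

```text
clock: 2.6
tcp_pos: [504.8, 207.3, 150.0]
tcp_rot: [-0.57, -0.417, 0.418, 0.571]
wrist_force: [0.7, -0.5, 0.2]
opening: 85.4
```

Emit:
{"method": "send_rows", "body": {
  "steps": [
    {"claw": 1,"x": 0,"y": 0,"z": 0,"spin": -0.118},
    {"claw": 1,"x": 0,"y": 0,"z": 0,"spin": 0}
  ]
}}

```text
clock: 2.8
tcp_pos: [505.6, 207.6, 151.2]
tcp_rot: [0.546, 0.45, -0.45, -0.546]
wrist_force: [0.6, -0.9, -0.7]
opening: 85.3
```

```bash
python3 look.py w3.png | grep -v -e cap; python3 - <<'E'
from h import *
from scipy.spatial.transform import Rotation as R
s=get_state(); r=R.from_quat(s['tcp_rot']).as_matrix(); print(r, np.arctan2(r[1,0],r[0,0]))
import plant; print([k for k in dir(plant) if 'pinch' in k.lower()], s.get('pinch_z'))
E
```

```text
2.8 [505.559 207.638 151.236] [ 0.546  0.45  -0.45  -0.546]
15 [ 420   84   97  100 5644] [454.046 320.626] 24.172969341470736 rect 456.12091064453125 322.651611328125 64.95683288574219 63.7852897644043 3.2937564849853516 ang -3.089781079899822
15 [ 277  187   87   85 4669] [500.725 211.498] 24.26855267960712 rect 502.82635498046875 211.1840362548828 63.628475189208984 63.95610046386719 80.8324966430664 ang 1.3953851066914775
15 [ 420  233   86   80 3604] [551.468 308.489] 24.334316986721824 rect 557.81298828125 311.71575927734375 64.17410278320312 65.32971954345703 73.7558822631836 ang 2.59791771414867
40 [ 445  115   75   44 1550] [455.316 322.553] 49.28712421707338 rect 456.2507019042969 322.83721923828125 12.62553882598877 42.83591079711914 12.487181663513184 ang 1.7825088571844991
40 [ 313  207   18   65 1107] [501.646 211.932] 49.74840119972633 rect 503.45330810546875 211.81163024902344 11.400971412658691 43.833961486816406 78.98368835449219 ang 2.947880604060746
40 [ 443  264   65   44 1356] [556.048 311.42 ] 48.21278537900052 rect 557.9092407226562 312.08746337890625 13.088579177856445 43.6783447265625 18.53994369506836 ang 1.904293434118414
[[ 1.95701183e-01  2.36618037e-04 -9.80663546e-01]
 [ 9.80663574e-01  2.02654872e-06  1.95701189e-01]
 [ 4.82937935e-05 -9.99999972e-01 -2.31646091e-04]] 1.3738239190576707
['pinch_z'] None
```

```bash
python3 -c "
import plant;print(plant.pinch_z)"
```

```text
18.700000000000003
```

Emit:
{"method": "send_rows", "body": {
  "steps": [
    {"claw": 1,"x": 3.8,"y": 25,"z": 3.1,"spin": -0.005},
    {"claw": 1,"x": 0,"y": 25,"z": 0,"spin": 0},
    {"claw": 0.5,"x": 0,"y": 25,"z": 0,"spin": 0},
    {"claw": 0.5,"x": 0,"y": 20,"z": 0,"spin": 0},
    {"claw": 0.5,"x": 0,"y": 0,"z": 0,"spin": 0}
  ]
}}

```text
clock: 3.45
tcp_pos: [500.9, 212.1, 54.1]
tcp_rot: [-0.545, -0.449, 0.452, 0.546]
wrist_force: [-0.6, -0.7, -0.2]
opening: 44.0
```

Emit:
{"method": "send_rows", "body": {
  "steps": [
    {"claw": 0.5,"x": 0,"y": 14,"z": -2,"spin": 0},
    {"claw": 0.5,"x": 0,"y": 13,"z": 0,"spin": 0},
    {"claw": 0.35,"x": 0,"y": 0,"z": 0,"spin": 0},
    {"claw": 0.3,"x": 0,"y": 0,"z": 0,"spin": 0}
  ],
  "newtons": 40
}}

```text
clock: 3.85
tcp_pos: [504.7, 212.4, 29.7]
tcp_rot: [-0.545, -0.451, 0.451, 0.545]
wrist_force: [-0.2, -1.0, -0.3]
opening: 25.7
```

Emit:
{"method": "send_rows", "body": {
  "steps": [
    {"claw": 0.15,"x": 0,"y": 0,"z": 0,"spin": 0},
    {"claw": 0.0,"x": 0,"y": 0,"z": 0,"spin": 0},
    {"claw": 0,"x": 0,"y": 0,"z": 0,"spin": 0},
    {"claw": 0,"x": 0,"y": 0,"z": 0,"spin": 0}
  ],
  "newtons": 40
}}

```text
clock: 4.25
tcp_pos: [505.0, 212.6, 29.9]
tcp_rot: [0.545, 0.451, -0.451, -0.545]
wrist_force: [-1.2, -0.5, 7.3]
opening: 11.0
```

Emit:
{"method": "send_rows", "body": {
  "steps": [
    {"claw": 0,"x": 0,"y": -5,"z": 0,"spin": 0},
    {"claw": 0,"x": 0,"y": -25,"z": 0,"spin": 0},
    {"claw": 0,"x": 0,"y": -40,"z": 0,"spin": 0},
    {"claw": 0,"x": 0,"y": -40,"z": 0,"spin": 0},
    {"claw": 0,"x": 0,"y": -40,"z": 0,"spin": 0}
  ],
  "newtons": 70
}}

```text
clock: 4.75
tcp_pos: [504.2, 212.4, 181.0]
tcp_rot: [-0.545, -0.451, 0.451, 0.545]
wrist_force: [0.5, 0.1, -1.6]
opening: 10.6
```

```bash
python3 - <<'E'
from h import *
np.set_printoptions(precision=3,suppress=True)
s=get_state(); print(s['clock'],s['tcp_pos'],s['tcp_rot'],s['wrist_force'],s['opening'])
# jar from scene/side depth: collar ring
for n in ['scene','side']:
    p,d=shot(n,n+'1.png'); X=cloud(n,d).reshape(-1,3)
    m=(abs(X[:,2]-75)<5)&(abs(X[:,0]-492)<50)&(abs(X[:,1]+179)<50)
    P=X[m][:,:2].astype(np.float32); print(n,len(P),X[m][:,2].mean(),cv2.minEnclosingCircle(P), P.mean(0))
E
```

```text
4.75 [504.169 212.363 180.985] [-0.545 -0.451  0.451  0.545] [ 0.458  0.073 -1.606] 10.562880761763399
scene 600 74.78049170749034 ((494.3295593261719, -177.109130859375), 37.6851692199707) [ 494.889 -175.1  ]
side 678 73.7899785162805 ((493.2386779785156, -179.5055694580078), 39.07806396484375) [ 492.797 -181.52 ]
```

Emit:
{"method": "send_rows", "body": {
  "steps": [
    {"claw": 0,"x": -45,"y": -5,"z": -14,"spin": 0},
    {"claw": 0,"x": -45,"y": -5,"z": -14,"spin": 0},
    {"claw": 0,"x": -45,"y": -5,"z": -14,"spin": 0},
    {"claw": 0,"x": -45,"y": -5,"z": -14,"spin": 0},
    {"claw": 0,"x": -45,"y": 0,"z": -14,"spin": 0}
  ]
}}

```text
clock: 5.35
tcp_pos: [531.4, -23.5, 199.6]
tcp_rot: [0.545, 0.451, -0.451, -0.544]
wrist_force: [0.7, -0.3, -1.2]
opening: 10.5
```

Emit:
{"method": "send_rows", "body": {
  "steps": [
    {"claw": 0,"x": -45,"y": 0,"z": -14,"spin": 0},
    {"claw": 0,"x": -45,"y": 0,"z": -14,"spin": 0},
    {"claw": 0,"x": -45,"y": 0,"z": -14,"spin": 0},
    {"claw": 0,"x": -10,"y": 0,"z": -2,"spin": 0},
    {"claw": 0,"x": 0,"y": 0,"z": 0,"spin": 0}
  ]
}}

```text
clock: 5.85
tcp_pos: [547.1, -173.7, 198.6]
tcp_rot: [-0.545, -0.45, 0.45, 0.546]
wrist_force: [-0.3, 0.9, -0.8]
opening: 10.6
```

```bash
python3 - <<'E'
from h import *
np.set_printoptions(precision=3,suppress=True)
s=get_state(); print(s['clock'],s['tcp_pos'],s['tcp_rot'],s['wrist_force'],s['opening'],s['joint_pos'])
c=calibration('wrist'); p,d=shot('wrist','w4.png'); 
np.savez('w4.npz',p=p,d=d,K=c['mtx'],T=c['camera_from_world'])
X=cloud('wrist',d,c); 
m=(abs(X[...,2]-75)<4)&(np.hypot(X[...,0]-493.5,X[...,1]+178.5)<50)
P=X[m][:,:2].astype(np.float32); print(len(P),X[m][:,2].mean(),cv2.minEnclosingCircle(P))
E
```

```text
5.85 [ 547.087 -173.747  198.556] [-0.545 -0.45   0.45   0.546] [-0.274  0.872 -0.781] 10.60102525331908 [-0.435  0.404 -0.076  1.092 -0.    -0.244]
5773 74.23237731265283 ((492.3658752441406, -179.6374053955078), 36.277156829833984)
```

View pics/w4.png

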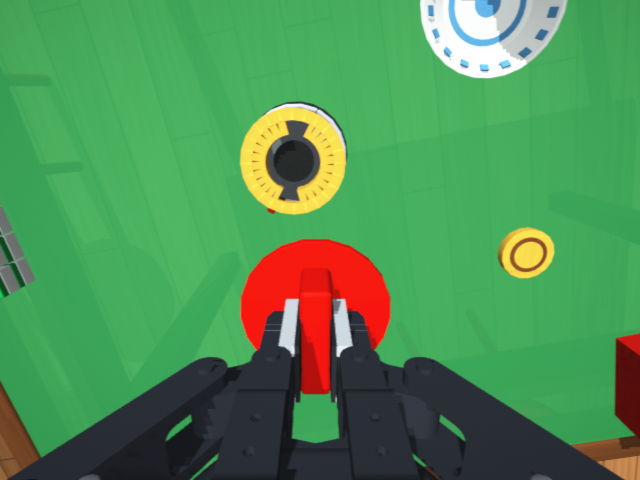

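```bash
cat > slot.py <<'E'
from h import *
np.set_printoptions(precision=3,suppress=True)
f=np.load('w4.npz'); p,d=f['p'],f['d']; c=dict(mtx=f['K'],camera_from_world=f['T'])
X=cloud('w',d,c); K,T=f['K'],f['T']
m=(abs(X[...,2]-74.2)<2)&(np.hypot(X[...,0]-492.4,X[...,1]+179.6)<42)
P=X[m][:,:2]
cx=cv2.minEnclosingCircle(P.astype(np.float32))[0]
def proj(Q): q=(Q@T[:3,:3].T+T[:3,3])@K.T; return q[...,:2]/q[...,2:]
# hue of collar
hsv=cv2.cvtColor(p,cv2.COLOR_RGB2HSV); print(hsv[159,255],hsv[130,297],hsv[192,291])
yel=((hsv[...,0]>18)&(hsv[...,0]<34)&(hsv[...,2]>150)&(hsv[...,1]>90)).astype(np.float32)
g=np.arange(-50,50.1,.25); gx,gy=np.meshgrid(g,g)
Q=np.stack([gx+cx[0],gy+cx[1],np.full_like(gx,75)],-1); uv=proj(Q).astype(np.float32)
Y=cv2.remap(yel,uv[...,0],uv[...,1],cv2.INTER_LINEAR)>.5
n,l,st,ce=cv2.connectedComponentsWithStats(Y.astype(np.uint8)); k=1+st[1:,4].argmax()
cn=max(cv2.findContours((l==k).astype(np.uint8),0,cv2.CHAIN_APPROX_NONE)[0],key=len)
(ex,ey),ax,an=cv2.fitEllipse(cn); C=np.array([ex,ey])*.25-50; print('outer',C+cx,ax[0]*.25,ax[1]*.25)
r=np.hypot(gx-C[0],gy-C[1]); a=np.arctan2(gy-C[1],gx-C[0])
for r0,r1 in [(20.5,23),(23,25.5)]:
    for s in (0,1):
        aa=np.angle(np.exp(1j*(a-s*np.pi))); q=(r>r0)&(r<r1)&(abs(aa)<.9)&(l!=k)
        print(r0,s,q.sum(),aa[q].mean(),aa[q].min(),aa[q].max())
# held cap flange and wing
red=(p[...,0]>140)&(p[...,1]<60)&(d>0)
for lo,hi in [(186,198),(214,226)]:
    mm=red&(X[...,2]>lo)&(X[...,2]<hi)
    if mm.sum()>50: 
        Pf=X[mm].astype(np.float32); print(lo,mm.sum(),Pf.mean(0),cv2.minEnclosingCircle(Pf[:,:2]),cv2.minAreaRect(Pf[:,:2]))
        if lo==186:
            # algebraic fit to front rim
            h=cv2.convexHull(Pf[:,:2])[:,0]; print(len(h))
E
python3 slot.py
```

```text
[ 25 172 248] [100  29  78] [100  30  76]
outer [ 492.18  -179.614] 71.66665649414062 72.07755279541016
20.5 0 455 -0.31592143485128116 -0.5843087578582516 -0.0460897942181923
20.5 1 449 -0.32318878624524705 -0.5791602194176555 -0.0646388922430039
23 0 536 -0.3139810973359853 -0.6039787506190251 -0.031634321297378386
23 1 523 -0.3190457200097805 -0.5969527703849103 -0.04939669373610256Traceback (most recent call last):
  File "slot.py", line 28, in <module>
    Pf=X[mm].astype(np.float32); print(lo,mm.sum(),Pf.mean(0),cv2.minEnclosingCircle(Pf[:,:2]),cv2.minAreaRect(Pf[:,:2]))
                                                              ~~~~~~~~~~~~~~~~~~~~~~^^^^^^^^^^
cv2.error: OpenCV(4.12.0) /io/opencv/modules/imgproc/src/shapedescr.cpp:201: error: (-215:Assertion failed) count >= 0 && (depth == CV_32F || depth == CV_32S) in function 'minEnclosingCircle'
```

```bash
sed -i 's/Pf=X\[mm\].astype(np.float32)/Pf=np.ascontiguousarray(X[mm].astype(np.float32))/; s/Pf\[:,:2\]/np.ascontiguousarray(Pf[:,:2])/g' slot.py; cat >> slot.py <<'E'
# rim ellipse -> circle at flange-top height: rows above 300 of contour
mm=(red).astype(np.uint8); cn=max(cv2.findContours(mm,0,cv2.CHAIN_APPROX_NONE)[0],key=len)[:,0]
cn=cn[(cn[:,1]<300)]
from scipy.optimize import least_squares
for z in (192,193.5):
    Q=np.array([at_z('w',u,v,z,c) for u,v in cn])[:,:2]
    f=least_squares(lambda t:np.hypot(*(Q-t[:2]).T)-t[2],[547,-174,33],loss='soft_l1'); print(z,f.x,f.cost)
E
python3 slot.py | tail -5
```

```text
186 8174 [ 533.018 -171.546  192.74 ] ((545.39892578125, -173.80514526367188), 32.677242279052734) ((538.6793823242188, -172.51263427734375), (64.91838836669922, 51.35488510131836), 79.07235717773438)
50
214 3094 [ 543.016 -173.232  218.482] ((545.6100463867188, -173.5087890625), 22.432796478271484) ((545.2719116210938, -173.662353515625), (36.4910888671875, 37.80921936035156), 35.356807708740234)
192 [ 543.616 -173.48    30.96 ] 634.969804958146
193.5 [ 542.841 -173.329   30.639] 628.1545663437292
```

Emit:
{"method": "send_rows", "body": {
  "steps": [
    {"claw": 0,"x": -8,"y": 0,"z": 25.5,"spin": 0},
    {"claw": 0,"x": -7.7,"y": 10,"z": 25.6,"spin": 0},
    {"claw": 0,"x": 0,"y": 30,"z": 0,"spin": 0.065},
    {"claw": 0,"x": 0,"y": 35,"z": 0,"spin": 0.065},
    {"claw": 0,"x": 0,"y": 0,"z": 0,"spin": 0}
  ]
}}

```text
clock: 6.4
tcp_pos: [491.5, -175.0, 121.1]
tcp_rot: [-0.57, -0.414, 0.416, 0.575]
wrist_force: [-0.2, 0.8, -1.2]
opening: 10.7
```

```bash
cat > chk.py <<'E'
from h import *
import sys
from scipy.spatial.transform import Rotation as R
np.set_printoptions(precision=3,suppress=True)
s=get_state(); r=R.from_quat(s['tcp_rot']).as_matrix(); print(s['clock'],s['tcp_pos'],np.arctan2(r[1,0],r[0,0]),s['wrist_force'],s['moment'],s['opening'])
c=calibration('wrist'); p,d=shot('wrist',sys.argv[1]); X=cloud('wrist',d,c)
red=(p[...,0]>140)&(p[...,1]<60)&(d>0)&(X[...,2]>45)&(np.hypot(X[...,0]-492,X[...,1]+180)<50)
zf=s['tcp_pos'][2]-6
A=lambda m:np.ascontiguousarray(X[m].astype(np.float32))
for lo,hi in [(zf-6,zf+6),(zf+20,zf+32)]:
    P=A(red&(X[...,2]>lo)&(X[...,2]<hi))
    if len(P)>50: print('flange/wing',P[:,2].mean(),cv2.minEnclosingCircle(np.ascontiguousarray(P[:,:2])))
for n in ('scene','side'):
    shot(n,n+sys.argv[1])
E
python3 chk.py w5.png; python3 - <<'E'
import cv2,numpy as np
a=cv2.imread('pics/scenew5.png')[60:220,190:350];b=cv2.imread('pics/sidew5.png')[220:380,290:450]
cv2.imwrite('pics/c5.png',cv2.resize(np.hstack([a,b]),None,fx=2.5,fy=2.5,interpolation=cv2.INTER_CUBIC))
E
```

```text
6.4 [ 491.533 -174.954  121.056] 1.2539281947501513 [-0.235  0.82  -1.227] [ 0.072 -0.002 -0.065] 10.695181238168834
flange/wing 115.37219 ((489.7593078613281, -175.04995727539062), 32.70221710205078)
flange/wing 140.93246 ((490.2724609375, -174.3530731201172), 22.25247573852539)
```

View pics/c5.png

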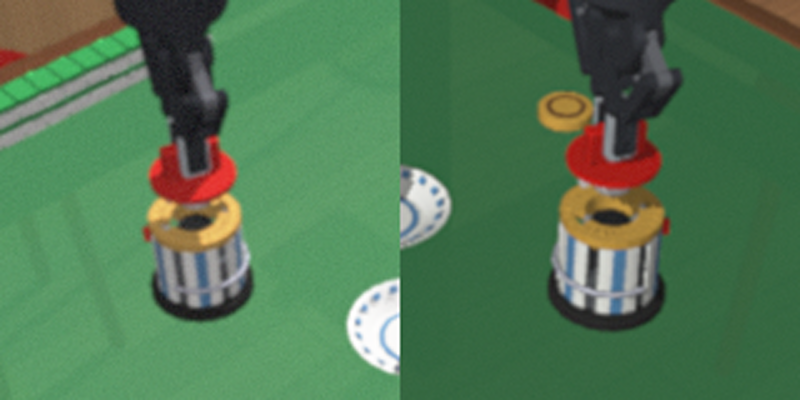

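Emit:
{"method": "send_rows", "body": {
  "steps": [
    {"claw": 0,"x": -3.6,"y": 5,"z": -3.7,"spin": 0},
    {"claw": 0,"x": 0,"y": 0,"z": 0,"spin": 0},
    {"claw": 0,"x": 0,"y": 0,"z": 0,"spin": 0}
  ]
}}

```text
clock: 6.85
tcp_pos: [497.3, -183.1, 119.8]
tcp_rot: [0.573, 0.415, -0.415, -0.573]
wrist_force: [0.0, -0.8, -1.1]
opening: 10.5
```

```bash
python3 chk.py w6.png
```

```text
6.85 [ 497.253 -183.085  119.837] 1.2532123721632336 [ 0.041 -0.793 -1.056] [-0.022 -0.036  0.019] 10.481209251590409
flange/wing 114.04125 ((495.57940673828125, -183.0833740234375), 32.685604095458984)
flange/wing 139.7173 ((495.6813049316406, -182.99069213867188), 22.207622528076172)
```

Emit:
{"method": "send_rows", "body": {
  "steps": [
    {"claw": 0,"x": 0,"y": 0,"z": 0,"spin": 0},
    {"claw": 0,"x": 0,"y": 0,"z": 0,"spin": 0},
    {"claw": 0,"x": 0,"y": 0,"z": 0,"spin": 0}
  ]
}}

```text
clock: 7.3
tcp_pos: [496.8, -182.8, 119.3]
tcp_rot: [-0.573, -0.415, 0.415, 0.573]
wrist_force: [0.1, -0.1, -0.6]
opening: 10.7
```

```bash
python3 chk.py w6.png
```

```text
7.3 [ 496.787 -182.775  119.306] 1.2529528842645123 [ 0.076 -0.106 -0.583] [0.005 0.001 0.   ] 10.723636814848943
flange/wing 113.55478 ((495.0433654785156, -183.03797912597656), 32.84569549560547)
flange/wing 139.204 ((495.2079772949219, -182.7718505859375), 22.21967124938965)
```

Emit:
{"method": "send_rows", "body": {
  "steps": [
    {"claw": 0,"x": 2.3,"y": 8,"z": 3.8,"spin": 0},
    {"claw": 0,"x": 0,"y": 0,"z": 0,"spin": 0},
    {"claw": 0,"x": 0,"y": 0,"z": 0,"spin": 0},
    {"claw": 0,"x": 0,"y": 0,"z": 0,"spin": 0},
    {"claw": 0,"x": 0,"y": 0,"z": 0,"spin": 0}
  ]
}}

```text
clock: 7.95
tcp_pos: [494.1, -179.5, 111.4]
tcp_rot: [0.573, 0.415, -0.415, -0.573]
wrist_force: [-0.1, 0.9, -0.5]
opening: 10.7
```

```bash
python3 chk.py w7.png
```

```text
7.95 [ 494.069 -179.49   111.415] 1.2529735621645783 [-0.148  0.937 -0.515] [-0.011  0.016  0.022] 10.674863484572036
flange/wing 105.652596 ((492.7548522949219, -179.4658966064453), 32.92183303833008)
flange/wing 131.29645 ((492.9017333984375, -178.74761962890625), 22.27019691467285)
```

Emit:
{"method": "send_rows", "body": {
  "steps": [
    {"claw": 0,"x": 0,"y": 4,"z": 0,"spin": 0},
    {"claw": 0,"x": 0,"y": 3,"z": 0,"spin": 0},
    {"claw": 0,"x": 0,"y": 2,"z": 0,"spin": 0},
    {"claw": 0,"x": 0,"y": 1,"z": 0,"spin": 0},
    {"claw": 0,"x": 0,"y": 0,"z": 0,"spin": 0}
  ]
}}

```text
clock: 8.6
tcp_pos: [493.8, -179.3, 101.1]
tcp_rot: [-0.573, -0.415, 0.415, 0.573]
wrist_force: [-0.2, 0.5, -1.1]
opening: 10.1
```

Emit:
{"method": "send_rows", "body": {
  "steps": [
    {"claw": 0,"x": 0,"y": 1,"z": 0,"spin": 0},
    {"claw": 0,"x": 0,"y": 1,"z": 0,"spin": 0},
    {"claw": 0,"x": 0,"y": 1,"z": 0,"spin": 0},
    {"claw": 0,"x": 0,"y": 0,"z": 0,"spin": 0},
    {"claw": 0,"x": 0,"y": 0,"z": 0,"spin": 0}
  ]
}}

```text
clock: 9.1
tcp_pos: [493.9, -179.4, 98.3]
tcp_rot: [0.573, 0.415, -0.415, -0.573]
wrist_force: [0.1, -0.9, -0.2]
opening: 10.8
```

Emit:
{"method": "send_rows", "body": {
  "steps": [
    {"claw": 0,"x": 0,"y": 1,"z": 0,"spin": 0},
    {"claw": 0,"x": 0,"y": 1,"z": 0,"spin": 0},
    {"claw": 0,"x": 0,"y": 1,"z": 0,"spin": 0},
    {"claw": 0,"x": 0,"y": 0,"z": 0,"spin": 0},
    {"claw": 0,"x": 0,"y": 0,"z": 0,"spin": 0}
  ]
}}

```text
clock: 9.6
tcp_pos: [493.9, -179.4, 95.3]
tcp_rot: [-0.573, -0.415, 0.415, 0.573]
wrist_force: [0.3, -0.2, -0.3]
opening: 10.1
```

Emit:
{"method": "send_rows", "body": {
  "steps": [
    {"claw": 0,"x": 0,"y": 1,"z": 0,"spin": 0},
    {"claw": 0,"x": 0,"y": 1,"z": 0,"spin": 0},
    {"claw": 0,"x": 0,"y": 1,"z": 0,"spin": 0},
    {"claw": 0,"x": 0,"y": 0,"z": 0,"spin": 0},
    {"claw": 0,"x": 0,"y": 0,"z": 0,"spin": 0}
  ]
}}

```text
clock: 10.1
tcp_pos: [494.0, -179.5, 92.5]
tcp_rot: [0.573, 0.415, -0.415, -0.573]
wrist_force: [-0.5, 1.2, 4.3]
opening: 10.5
```

Emit:
{"method": "send_rows", "body": {
  "steps": [
    {"claw": 0,"x": 0,"y": 1.5,"z": 0,"spin": 0},
    {"claw": 0,"x": 0,"y": 1.5,"z": 0,"spin": 0},
    {"claw": 0,"x": 0,"y": 1.5,"z": 0,"spin": 0},
    {"claw": 0,"x": 0,"y": 1.5,"z": 0,"spin": 0},
    {"claw": 0,"x": 0,"y": 0,"z": 0,"spin": 0}
  ]
}}

```text
clock: 10.6
tcp_pos: [494.1, -179.5, 86.7]
tcp_rot: [0.573, 0.415, -0.415, -0.573]
wrist_force: [-3.1, 2.3, 11.1]
opening: 10.3
```

Emit:
{"method": "send_rows", "body": {
  "steps": [
    {"claw": 0,"x": 0,"y": 0,"z": 0,"spin": 0},
    {"claw": 0,"x": 0,"y": 0,"z": 0,"spin": 0}
  ]
}}

```text
clock: 10.8
tcp_pos: [494.0, -179.5, 86.8]
tcp_rot: [0.573, 0.415, -0.415, -0.573]
wrist_force: [-1.9, 1.0, 10.3]
opening: 10.6
```

Emit:
{"method": "send_rows", "body": {
  "steps": [
    {"claw": 0,"x": 0,"y": 0.8,"z": 0,"spin": 0},
    {"claw": 0,"x": 0,"y": 0,"z": 0,"spin": 0},
    {"claw": 0,"x": -0.1,"y": 0,"z": 0,"spin": 0.07},
    {"claw": 0,"x": -0.1,"y": 0,"z": 0,"spin": 0.07},
    {"claw": 0,"x": -0.1,"y": 0,"z": 0,"spin": 0.07}
  ]
}}

```text
clock: 11.3
tcp_pos: [494.7, -180.0, 86.3]
tcp_rot: [0.614, 0.352, -0.351, -0.613]
wrist_force: [-0.8, 0.6, 11.0]
opening: 10.1
```

Emit:
{"method": "send_rows", "body": {
  "steps": [
    {"claw": 0,"x": 0,"y": 0,"z": 0,"spin": 0},
    {"claw": 0,"x": 0,"y": 0,"z": 0,"spin": 0}
  ]
}}

```text
clock: 11.5
tcp_pos: [494.7, -180.1, 86.4]
tcp_rot: [0.614, 0.353, -0.352, -0.613]
wrist_force: [-0.5, 0.6, 9.9]
opening: 10.1
```

```bash
python3 chk.py w8.png
```

```text
11.5 [ 494.695 -180.07    86.357] 1.0428216654750786 [-0.525  0.62   9.928] [ 0.206  0.185 -0.084] 10.090296595105176
flange/wing 80.65399 ((493.25640869140625, -180.15460205078125), 32.86245346069336)
flange/wing 106.314415 ((493.27288818359375, -180.04920959472656), 22.39593505859375)
```

Emit:
{"method": "send_rows", "body": {
  "steps": [
    {"claw": 0,"x": 0,"y": 0.3,"z": 0.3,"spin": 0.08},
    {"claw": 0,"x": -0.1,"y": 0,"z": 0.2,"spin": 0.08},
    {"claw": 0,"x": -0.1,"y": 0,"z": 0,"spin": 0.08},
    {"claw": 0,"x": -0.1,"y": 0,"z": 0,"spin": 0.08},
    {"claw": 0,"x": 0,"y": 0,"z": 0,"spin": 0}
  ]
}}

```text
clock: 12.15
tcp_pos: [494.5, -180.3, 86.2]
tcp_rot: [0.663, 0.25, -0.248, -0.661]
wrist_force: [-0.2, 0.6, 9.8]
opening: 10.3
```

Emit:
{"method": "send_rows", "body": {
  "steps": [
    {"claw": 0,"x": -0.1,"y": 0,"z": 0,"spin": 0.07},
    {"claw": 0,"x": -0.1,"y": 0,"z": 0,"spin": 0.07},
    {"claw": 0,"x": 0,"y": 0,"z": 0,"spin": 0.06},
    {"claw": 0,"x": 0,"y": 0,"z": 0,"spin": 0},
    {"claw": 0,"x": 0,"y": 0,"z": 0,"spin": 0}
  ]
}}

```text
clock: 12.65
tcp_pos: [494.3, -180.5, 86.2]
tcp_rot: [0.684, 0.184, -0.182, -0.682]
wrist_force: [-0.2, -0.1, 10.9]
opening: 10.4
```

```bash
python3 chk.py w9.png
```

```text
12.65 [ 494.337 -180.454   86.23 ] 0.5228134068045682 [-0.217 -0.059 10.856] [ 0.023  0.056 -0.026] 10.42629602081029
flange/wing 80.560394 ((492.7323303222656, -180.4626007080078), 32.771263122558594)
flange/wing 106.26102 ((493.2544250488281, -180.16305541992188), 22.346046447753906)
```

Emit:
{"method": "send_rows", "body": {
  "steps": [
    {"claw": 0,"x": 0,"y": -1.5,"z": 0,"spin": 0},
    {"claw": 0,"x": 0,"y": -1.5,"z": 0,"spin": 0},
    {"claw": 0,"x": 0,"y": -1.5,"z": 0,"spin": 0},
    {"claw": 0,"x": 0,"y": 0,"z": 0,"spin": 0},
    {"claw": 0,"x": 0,"y": 0,"z": 0,"spin": 0}
  ]
}}

```text
clock: 13.3
tcp_pos: [494.3, -180.4, 90.5]
tcp_rot: [0.684, 0.184, -0.182, -0.682]
wrist_force: [1.5, -0.5, 7.1]
opening: 10.4
```

```bash
python3 chk.py w10.png
```

```text
13.3 [ 494.3   -180.444   90.476] 0.5229180113614376 [ 1.546 -0.506  7.115] [-0.09  -0.257  0.011] 10.353975206074505
flange/wing 84.767555 ((492.7976989746094, -180.45387268066406), 32.84307861328125)
flange/wing 110.46303 ((492.6866455078125, -180.4171600341797), 22.256256103515625)
```

Emit:
{"method": "send_rows", "body": {
  "steps": [
    {"claw": 0,"x": 0,"y": -0.5,"z": 0,"spin": 0},
    {"claw": 0,"x": 0,"y": -0.5,"z": 0,"spin": 0},
    {"claw": 0,"x": 0,"y": 0,"z": 0,"spin": 0},
    {"claw": 0,"x": 0,"y": 0,"z": 0,"spin": 0}
  ]
}}

```text
clock: 13.85
tcp_pos: [494.1, -180.4, 91.0]
tcp_rot: [0.684, 0.183, -0.182, -0.683]
wrist_force: [5.2, -1.6, 2.4]
opening: 10.8
```

Emit:
{"method": "send_rows", "body": {
  "steps": [
    {"claw": 0,"x": 0,"y": -0.5,"z": 0,"spin": 0},
    {"claw": 0,"x": 0,"y": 0,"z": 0,"spin": 0},
    {"claw": 0,"x": 0,"y": 0,"z": 0,"spin": 0}
  ]
}}

```text
clock: 14.15
tcp_pos: [494.1, -180.4, 91.2]
tcp_rot: [0.684, 0.183, -0.182, -0.683]
wrist_force: [6.0, -3.2, -3.8]
opening: 10.3
```

The lift force dropped to zero and then reversed, so the catch is holding the cap. I'll ease off and let go.

Emit:
{"method": "send_rows", "body": {
  "steps": [
    {"claw": 0,"x": 0,"y": 0.3,"z": 0,"spin": 0},
    {"claw": 0,"x": 0,"y": 0,"z": 0,"spin": 0},
    {"claw": 0.2,"x": 0,"y": 0,"z": 0,"spin": 0},
    {"claw": 0.35,"x": 0,"y": 0,"z": 0,"spin": 0},
    {"claw": 0.4,"x": 0,"y": 0,"z": 0,"spin": 0}
  ],
  "newtons": 20
}}

```text
clock: 14.65
tcp_pos: [492.3, -179.4, 90.5]
tcp_rot: [-0.683, -0.182, 0.183, 0.683]
wrist_force: [0.7, -0.0, -0.0]
opening: 33.8
```

Emit:
{"method": "send_rows", "body": {
  "steps": [
    {"claw": 0.4,"x": 0,"y": 0,"z": 0,"spin": 0},
    {"claw": 0.4,"x": 0,"y": -10,"z": 0,"spin": 0},
    {"claw": 0.4,"x": 0,"y": -25,"z": 0,"spin": 0},
    {"claw": 0.4,"x": 0,"y": -40,"z": 0,"spin": 0},
    {"claw": 0.4,"x": 0,"y": -20,"z": 0,"spin": 0}
  ]
}}

```text
clock: 15.15
tcp_pos: [493.9, -180.2, 189.4]
tcp_rot: [0.684, 0.184, -0.182, -0.682]
wrist_force: [-0.7, -0.7, 0.1]
opening: 34.4
```

Emit:
{"method": "send_rows", "body": {
  "steps": [
    {"claw": 0.4,"x": 0,"y": 0,"z": -25,"spin": 0},
    {"claw": 0.4,"x": 0,"y": 0,"z": -25,"spin": 0},
    {"claw": 0.4,"x": 0,"y": 0,"z": 0,"spin": 0},
    {"claw": 0.4,"x": 0,"y": 0,"z": 0,"spin": 0}
  ]
}}

```text
clock: 15.55
tcp_pos: [517.7, -223.1, 186.1]
tcp_rot: [-0.683, -0.183, 0.183, 0.683]
wrist_force: [-0.4, 0.0, 0.6]
opening: 34.6
```

```bash
python3 - <<'E'
from h import *
np.set_printoptions(precision=3,suppress=True)
s=get_state(); print(s['clock'],s['tcp_pos'],s['wrist_force'],s['opening'])
p,d=shot('wrist','w11.png'); X=cloud('wrist',d)
red=(p[...,0]>110)&(p[...,1]<70)&(d>0)&(np.hypot(X[...,0]-492,X[...,1]+180)<45)
for lo,hi in [(78,95),(100,125)]:
    P=np.ascontiguousarray(X[red&(X[...,2]>lo)&(X[...,2]<hi)].astype(np.float32)); Q=np.ascontiguousarray(P[:,:2]); e,V=np.linalg.eigh(np.cov(Q.T))
    print(len(P),np.median(P[:,2]),cv2.minEnclosingCircle(Q),cv2.minAreaRect(Q),np.arctan(V[1,1]/V[0,1]))
shot('side','side11.png')
E
```

```text
15.55 [ 517.749 -223.071  186.119] [-0.383  0.038  0.639] 34.64732631172893
6614 85.26979 ((492.94586181640625, -180.45030212402344), 32.63064956665039) ((492.6963806152344, -180.49899291992188), (64.27790069580078, 64.11463928222656), 30.02873992919922) 0.5444033373293966
1616 111.093765 ((492.9568176269531, -180.2418975830078), 22.290437698364258) ((492.8052673339844, -180.32406616210938), (11.801246643066406, 43.9015998840332), 30.27271270751953) -1.0450112312570445
```

View pics/w11.png

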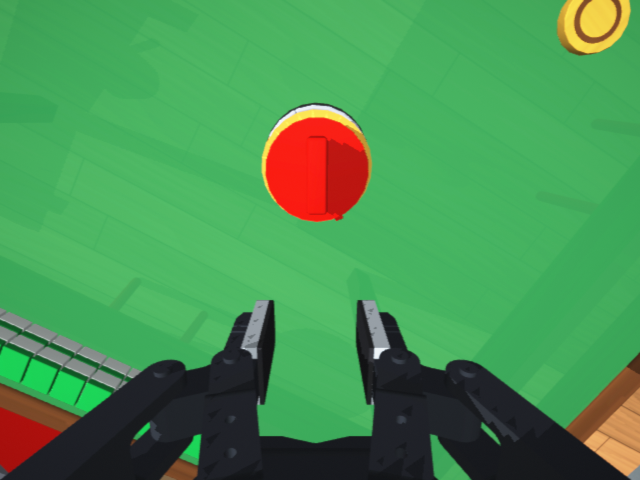

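The view shows the cap seated on the jar at (317,170). Its flange top is at about 85.5 mm, so the origin is near 61 mm. The wing is at -1.045 rad, 0.73 rad clockwise from the slots, and the gripper is clear.

```bash
python3 -c "
from h import *
print(finish_job())"
```

```text
the job is handed in; nothing more can be done
None
```

I closed the dice jar with the red winged cap that started farthest to the robot's right, and my checks show it locked. I handed the job in at about 15.6 s of the 58 s allowed; the hand-in reports no verdict.

- **Entry:** I measured the slots at -0.32 rad with the wrist camera and lined the lugs up. They went in at the first try, without touching the collar top.
- **Locking:** I pushed down to about 56 mm and turned the cap 0.73 rad clockwise. I then let the spring lift it until the upward force vanished and reversed, which meant the catch was holding it.
- **Load on the jar:** The highest force I read was about 11.6 N, against the 35 N limit. The readings are only taken at the end of each call.
- **Last checks:** After release, the cap's flange top measured 85.3 mm. That puts its origin at 60–61 mm, against 58 mm or 65 mm if it were unlocked. The wing was at -1.045 rad, and the gripper was open and clear.
- **Disagreements:** The first approach to the jar was off by about 4–5 mm because the arm had not settled; I corrected it before lowering the cap. At the end the cap measured about 1 mm off the jar axis, within the calibration error.
- **Bystanders:** The arm passed well above the saucer and disc and never came near the chip box. I did not re-measure them at the end.

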